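# Hold the drive collar on its spindle flat

## Task

Refit the drive collar at the end of the marker-tray rail: first, with the spindle still bare, turn it by its flat between the fingers until they are closed on the flat and the flat faces straight out past the end of the rail, away from the tray of arrow markers. Then take the collar with the set-screw from the enamel tray, leaving the tungsten insert and the centring pin beside it where they lie, slide it onto the spindle with the set-screw squarely over that flat and push it down against the sprung washer until its top is flush with the end of the spindle. Finish while still holding it there, gripped in the fingers and pressed down, so that a colleague can tighten the screw; do not let go.

Things in the scene. Friction and masses are not known exactly. Their poses are not given: they have to be found in the camera images.
- rail_unit: Fixed aluminium slide rail with drive head. Head: 80 x 80 mm block 44 mm high, 48 mm round boss up to 50 mm, spindle upright in it. Origin: on the spindle's axis at shelf level. The rail (40 mm wide, top at 39 mm) runs from the head to its own -y; on it slides the tray of arrow markers (120 wide, rim 69 mm high, 155 mm or more from the spindle). Own +y points straight out past the rail's end.
- spindle (a joint): Spindle angle, rad, counter-clockwise seen from above; 0: its flat faces the rail unit's +y, straight out past the rail's end; starts at 0.5 to 1.4. Round 18 mm steel shaft with one milled flat, 14 mm wide, 5 mm from the axis (14 mm from flat to opposite side). Turns with 0.03 N m of friction without moving the tray, stays where it is left.
- spindle_flat (a point): Point on the milled flat, on its midline, 5 mm from the spindle's axis and 72 mm above the shelf; turns with the spindle, own +y is the way the flat faces, z up. The flat reaches from the boss to 83 mm above the shelf; above it the spindle's last 3 mm is a lead-in chamfer.
- spindle_end (a point): Centre of the spindle's upper end, 86 mm above the shelf; turns with the spindle, y is the direction the flat faces.
- washer (a joint): How far the sprung washer is pressed down, m: 0 free, 0.010 end of travel. Steel disc of 36 mm round the spindle on a coil spring, its top 60 mm above the shelf when free (26 mm of spindle stands above it). 5 N starts it, 1 N more per mm. It is down 6 mm (about 11 N, collar's weight included) when the collar's top is flush with the spindle's end.
- enamel_tray: Cream enamel tray, 240 x 340 x 18 mm, floor 3 mm thick, fixed on the shelf. Origin: centre of its underside. The collar stands near one of its ends (long side along its own y), the insert near the other.
- collar: Steel shaft collar standing in the enamel tray: ring 40 mm outside, 21 mm bore, 32 mm high, about 0.22 kg, dark 7 mm set-screw at half height (16 mm) on its own +y side, standing out to 27 mm from the axis. The screw's tip reaches into the bore to 6.5 mm from the axis, so the collar goes down the spindle only with the screw over the flat. Origin: centre of its underside, z up.
- collar_top (a point): Centre of the collar's top face, 32 mm above its origin.
- screw_head (a point): Outer end of the set-screw, 27 mm from the collar's axis along its own +y, 16 mm above its underside.
- insert: Tungsten collimator insert, a stepped solid disc with a small square aperture and no screw: 52 mm diameter, 18 mm high, stands near the other end of the enamel tray; not to be disturbed. Origin: centre of its underside.
- pin: Steel centring pin, 80 mm long, head 14 mm, lies along the tray's long far side; not to be disturbed. Origin: under its middle.
Not all that is in view belongs to the job. Leave any yellow look-alike of the collar alone.

How it is judged (in metres and radians):
On the way:
1. the fingers are closed on the flat of the bare spindle and the flat faces straight out past the rail's end (value of joint spindle between -0.2 and 0.2 rad and contact force between the fingers and spindle_c2 above 2 N and horizontal distance between collar_top and spindle_end above 0.06 m), for 0.2 s.
At the end, for the whole second after the job is handed in: Collar upright on the spindle (7 degrees, 3 mm off axis), screw over the flat (head within 7 mm of square), flat facing out past the rail's end within 0.25 rad, collar top flush with the spindle end within 3 mm, washer down 2.5 mm or more, fingers gripping the collar with over 3 N, still (value of joint spindle between -0.25 and 0.25 rad and horizontal distance between collar_top and spindle_end below 0.003 m and angle between collar's own z axis and vertical below 0.12 rad and y of screw_head in the frame of spindle_end above 0.015 m and x of screw_head in the frame of spindle_end between -0.007 and 0.007 m and z of collar_top in the frame of spindle_end between -0.003 and 0.003 m and value of joint washer above 0.0025 m and contact force between the fingers and collar above 3 N and linear speed of collar below 0.02 m/s); the arm keeps its last pose, push and grip.
It fails at once if the insert or the centring pin is pushed more than 20 mm out of its place (distance of any of insert, pin from where it was at the start of the episode above 0.02 m).
It also fails if it takes over 51 s, if anything falls off the work surface, if the arm or the gripper's body presses on something with over 40 N, if the wrist force passes 120 N, or if a joint passes its speed limit or range.

## Robot

A 7-joint arm with a two-finger parallel gripper is mounted at the origin on the work surface. World frame = base frame: x ahead of the robot, y to its left, z up, the work surface at z = 0. Lengths are in mm, angles in degrees, forces in N, time in s.
With the tool pointing down it reaches from about 350 to 900 mm from the base axis. Payload 19.9 kg.
Tool frame: the origin (TCP) lies where the fingers leave the gripper's body, on its centre line; the fingertips stand 73 mm ahead of it and the grasp point (between the pads) lies 54 mm ahead of it; y points along the fingers, z is the direction in which the jaws open and shut, and the axes are right-handed (so a half turn about y gives the same grasp; the last joint's range is limited). The gripper opens to 85 mm and grips with 20 to 120 N. Pads are 22 mm wide; open, the fingers measure 114 mm over their backs; the gripper's body (76 mm by 85 mm) begins 54 mm behind the grasp point. The pads swing forward as they close: fully open they stand 13 mm farther back than shut.
Start: joints at [-74.169, 23.915, -0.59, 92.452, 0.269, 63.638, -3.037], TCP at [195.287, 593.693, 303.86] pointing down, gripper open.
Joint ranges: [-161.28, 161.28], [-22.2, 115.67], [-73.04, 71.86], [3.21, 147.25], [-68.34, 248.33], [10.77, 114.83], [-161.83, 161.83]. Speed limits (degrees/s): [108.29, 108.29, 136.94, 136.94, 172.46, 172.46, 172.46].

## Interface

Orientations are given as [roll, pitch, yaw] about the fixed x, y, z axes, in that order (R = Rz(yaw) Ry(pitch) Rx(roll)).
In Python, from rig import * gives the robot as it stands.
- The arm moves only by the shell command python3 -m jog 'ROWS'. ROWS is JSON, a list of rows, each a list of 7 numbers: the shift along the tool's x, y, z in m, then the turn, a rotation vector about the tool's x, y, z in rad, then the finger opening in m, from 0 to 0.0854. In form: [[x, y, z, rx, ry, rz, claw], ...]. A call has 1 to 12 rows; each row is the pose to reach, as a shift and turn from the pose commanded when the call began, along the tool's axes at that moment; what a row does not reach only later rows make up. A row lasts 1/12 s, in which the tool goes at most 41.7 mm and 7.16 degrees, less where a joint would pass 70% of its speed; a pose out of reach is approached as far as the arm can. A call with a gripper value outside its range is refused whole. The fingers move at their own pace and stop on an object; the grip force is fixed at half the most. Time passes only in rows, so rows that repeat a pose let the fingers close. It gives the time, the measured TCP pose, the force and the opening at its end, in the units of the state.
- observe(): the state, without advancing time (a new reading comes with each control period).
- grab_frame(name): name is "scene" or "top"; returns a dict with "color" (384x512x3 uint8, blue, green, red), "fx", "fy", "cx", "cy" (pixels), "extrinsics" (4x4, takes a point from world to camera coordinates). Camera axes: x right, y down, z forward; pixel columns grow to the right and rows downward; lengths in mm; the calibration is good to about 2 mm. A picture is of the moment at which its call begins. There is no depth.
- finish_job(): hands the job in, once; it reports no verdict.
The state is a dict: "time_s": time; "qpos": joint angles; "dq": joint speeds; "effort": joint torques, N m; "position": TCP position; "orientation": TCP orientation; "ft_force": force on the tool from outside, world axes, zero at the start; "moment": the same for the moment, N m; "width": finger opening in mm.
Only numpy, scipy, OpenCV 4.12 (cv2) and the standard library are available. Lean on these libraries where they do the work, as an engineer would, in place of code of your own. Each camera call takes 0.05 s, during which the arm holds its last target. There are 200 camera calls.

## Working session

There is one attempt and no reset: what is moved stays moved. The work goes in short steps, Python scripts to look and compute and a shell command to move; the robot and the scene stay as the last step left them, time stands still between calls to the robot, and variables do not carry over. Pictures are saved under pics/ and viewed, about 8 in all and at most 12, crops included, and the job is handed in when it is done.

```bash
ls; mkdir -p pics
python3 - <<'E'
from rig import *
import cv2
print(observe())
for n in("scene","top"):
    f=grab_frame(n); cv2.imwrite(f"pics/{n}0.png",f["color"])
    print(n,f["fx"],f["fy"],f["cx"],f["cy"]);print(f["extrinsics"])
a=cv2.imread("pics/top0.png");cv2.imwrite("pics/top0b.png",cv2.resize(a,(800,600),interpolation=cv2.INTER_CUBIC))
a=cv2.imread("pics/scene0.png");cv2.imwrite("pics/scene0b.png",cv2.resize(a,(800,600),interpolation=cv2.INTER_CUBIC))
E
```

```text
pics
{'time_s': 0.0, 'qpos': array([-74.16972821,  23.950332  ,  -0.59205929,  92.48597225,
         0.26954201,  63.63746914,  -3.03666051]), 'dq': array([ 0.02862635,  0.0248991 ,  0.06441426,  0.00926489, -0.04313292,
       -0.11201974, -0.03197155]), 'effort': array([ 2.35677235e-04, -8.64456654e+01,  6.78960476e-01, -4.34896946e+01,
        1.90802378e-02,  7.35505193e-03, -1.76446527e-06]), 'position': array([195.19988052, 593.46182602, 303.23180591]), 'orientation': array([-9.00722323e+01, -4.85232007e-03, -1.82058494e+01]), 'ft_force': array([-1.04531864, -0.67934217,  0.3207504 ]), 'moment': array([-0.04339954,  0.02468474,  0.00767467]), 'width': 85.79660198033372}
scene 433.448205813806 433.448205813806 263.71224689803887 185.03044921185523
[[ 3.55482496e-01  9.34664980e-01  5.79402661e-03 -3.13807352e+02]
 [ 7.29991733e-01 -2.73756770e-01 -6.26234222e-01 -3.30488230e+02]
 [-5.83733042e-01  2.26844896e-01 -7.79613448e-01  1.26773086e+03]
 [ 0.00000000e+00  0.00000000e+00  0.00000000e+00  1.00000000e+00]]
top 466.9078727064715 466.9078727064715 267.6430488387695 183.36646744634714
[[ 2.51431898e-02 -9.99223393e-01  3.03386166e-02  1.02186520e+02]
 [-9.89622014e-01 -2.91736271e-02 -1.40702413e-01  5.62580106e+02]
 [ 1.41478230e-01 -2.64860554e-02 -9.89586984e-01  8.15090471e+02]
 [ 0.00000000e+00  0.00000000e+00  0.00000000e+00  1.00000000e+00]]
```

View pics/top0b.png

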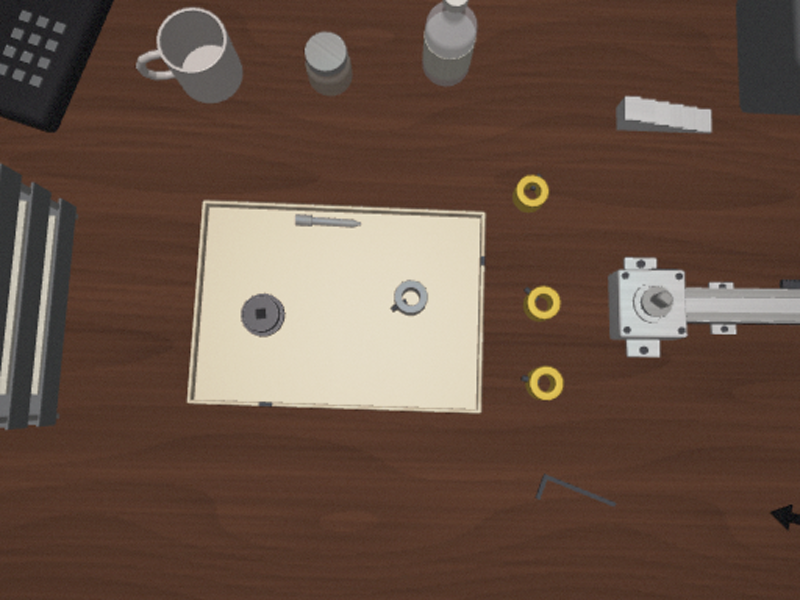

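View pics/scene0b.png

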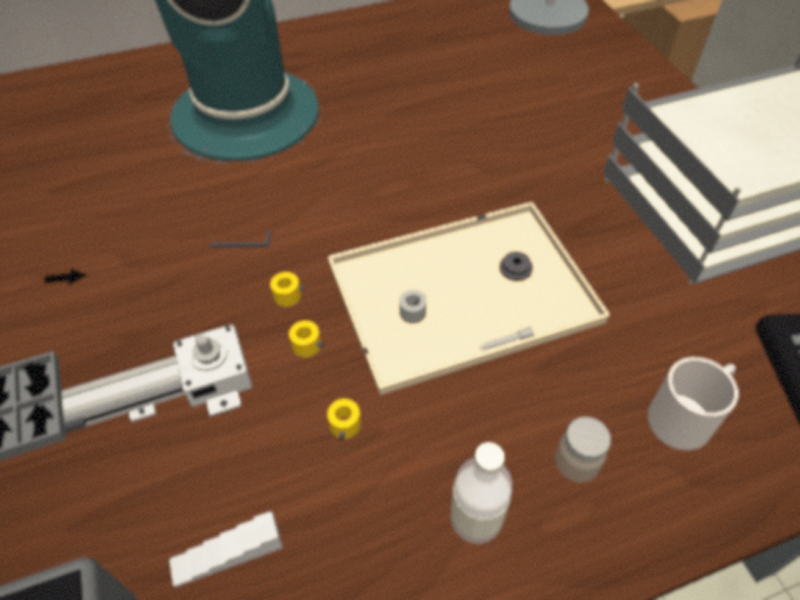

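The top view shows the drive head at about (650,302) of the 800-wide picture, with the rail running to the right (-y). The collar is at (411,297) with its dark screw at (394,308), the insert at (262,314) and the pin at (327,221). I'll zoom in for the exact values.

```bash
cat > h.py <<'E'
import numpy as np, cv2
def ray(f,u,v,z):
    E=np.array(f["extrinsics"]);R,t=E[:3,:3],E[:3,3]
    c=-R.T@t; d=R.T@np.array([(u-f["cx"])/f["fx"],(v-f["cy"])/f["fy"],1])
    return c+d*(z-c[2])/d[2]
def proj(f,p):
    E=np.array(f["extrinsics"]);q=E[:3,:3]@np.array(p,float)+E[:3,3]
    return f["fx"]*q[0]/q[2]+f["cx"],f["fy"]*q[1]/q[2]+f["cy"]
E
python3 - <<'E'
from rig import *
from h import *
f=grab_frame("top");s=grab_frame("scene")
t=f["color"]
def crop(im,u,v,r,w):return cv2.resize(im[v-r:v+r,u-r:u+r],(w,w),interpolation=cv2.INTER_CUBIC)
row1=np.hstack([crop(t,420,193,30,390),crop(t,262,190,20,390)])
cv2.imwrite("pics/c1.png",row1)
row2=np.hstack([crop(s["color"],134,228,25,390),crop(s["color"],264,195,20,390)])
cv2.imwrite("pics/c2.png",row2)
# collar: grey pixels in tray crop
hsv=cv2.cvtColor(t,cv2.COLOR_BGR2HSV)
def cs(mask,x0,x1,y0,y1):
    m=np.zeros_like(mask);m[y0:y1,x0:x1]=mask[y0:y1,x0:x1]
    for c in cv2.findContours(m,cv2.RETR_EXTERNAL,cv2.CHAIN_APPROX_NONE)[0]:
        if cv2.contourArea(c)>15:
            print(cv2.contourArea(c),cv2.minAreaRect(c),cv2.minEnclosingCircle(c))
print("tray grey");cs(((hsv[...,1]<60)).astype(np.uint8)*255,130,300,138,255)
print("tray dark");cs((hsv[...,2]<95).astype(np.uint8)*255,240,285,170,215)
print("head");cs(((hsv[...,1]<50)&(hsv[...,2]>100)).astype(np.uint8)*255,380,512,160,235)
E
```

```text
tray grey
19604.0 ((214.5, 196.0), (116.0, 169.0), 90.0) ((214.5, 196.0), 102.49034118652344)
tray dark
head
90.0 ((463.0, 210.0), (6.0, 16.0), 90.0) ((463.0, 210.5), 8.381627082824707)
3790.0 ((453.0, 196.0), (64.0, 116.0), 90.0) ((451.710693359375, 194.0321502685547), 60.485233306884766)
```

View pics/c1.png

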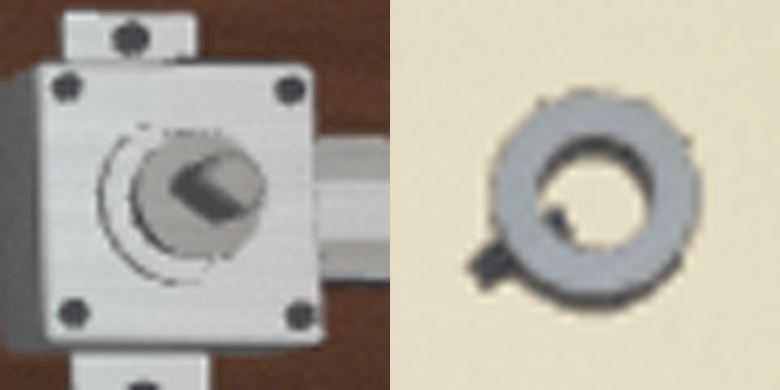

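View pics/c2.png

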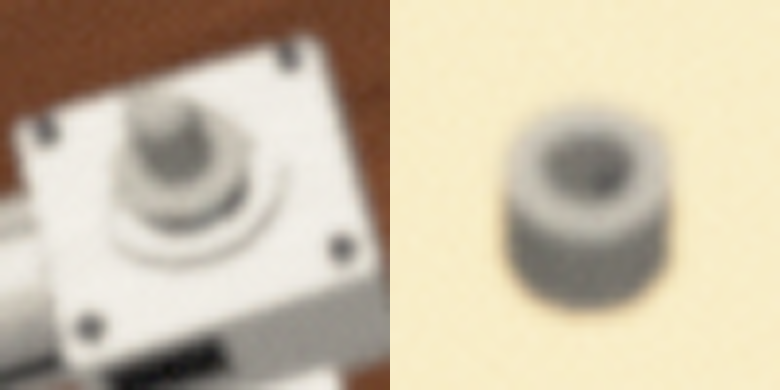

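Zoom readings (crop 1): the head's corner screws are at (67,87), (290,89), (74,313) and (300,316). The spindle end is near (235,180), and its flat faces the lower left, about 45° from +y. The collar ring is centred at about (206,191) in its own crop, with the screw pointing left and down. Next I convert these to positions.

```bash
python3 - <<'E'
from rig import *
from h import *
f=grab_frame("top");t=f["color"].astype(float)
s=grab_frame("scene")
def px(x,y,sc,u0,v0): return u0+(x+.5)/sc-.5, v0+(y+.5)/sc-.5
C=[ray(f,*px(x,y,6.5,390,163),44)[:2] for x,y in((67,87),(290,89),(74,313),(300,316))]
C=np.array(C);ax=C.mean(0);print("head screws",C.round(1).tolist(),"axis",ax.round(1))
d=(C[0]-C[1])+(C[2]-C[3]);e=(C[0]-C[2])+(C[1]-C[3])
ydir=np.degrees(np.arctan2(-d[0],d[1]));xdir=np.degrees(np.arctan2(e[1],e[0]));print("unit yaw",ydir,xdir)
# collar and spindle by mask on upscaled
def big(u,v,r,k=10):
    c=cv2.resize(t[v-r:v+r,u-r:u+r],None,fx=k,fy=k,interpolation=cv2.INTER_CUBIC);return c
c=big(262,190,20)
m=((c[...,0]>c[...,2]-8)&(c[...,0]>115)).astype(np.uint8)*255
cn=max(cv2.findContours(m,cv2.RETR_EXTERNAL,cv2.CHAIN_APPROX_NONE)[0],key=cv2.contourArea)
el=cv2.fitEllipse(cn);print(el)
ct=ray(f,*px(*el[0],10,242,170),35);print("collar",ct.round(1))
g=c.min(2);dk=((c.max(2)<110)).astype(np.uint8)*255
for q in cv2.findContours(dk,cv2.RETR_EXTERNAL,cv2.CHAIN_APPROX_NONE)[0]:
    if cv2.contourArea(q)>80:
        mm=q.mean((0,1));p=ray(f,*px(*mm,10,242,170),19);dd=p-ct
        print("dark",cv2.contourArea(q),mm,p.round(1),np.hypot(*dd[:2]),"ang from +y",np.degrees(np.arctan2(-dd[0],dd[1])))
# screw end hand read
for z,(x,y) in ((19,(94,268)),):
    p=ray(f,*px(x,y,9.75,242,170),z);dd=p-ct;print("screw",p.round(1),np.hypot(*dd[:2]),np.degrees(np.arctan2(-dd[0],dd[1])))
for z in(60,86,83): print("axis px crop",z,[(np.array(proj(f,[*ax,z]))-[390,163]+.5)*6.5-.5])
# flat edge top at z83
a=ray(f,*px(205,160,6.5,390,163),83)[:2];b=ray(f,*px(248,205,6.5,390,163),83)[:2]
n=a-b;print("flat edge len",np.hypot(*n),"ang",np.degrees(np.arctan2(n[1],n[0])),"mid rel axis",((a+b)/2-ax))
print("scene check: collar top px crop",(np.array(proj(s,ct))-[244,175])*9.75,"spindle end",(np.array(proj(s,[*ax,86]))-[109,203])*7.8)
E
python3 - <<'E'
import cv2
from rig import *
t=grab_frame("top")["color"][180:202,410:436]
cv2.imwrite("pics/sp.png",cv2.resize(t,None,fx=26,fy=26,interpolation=cv2.INTER_CUBIC))
E
```

```text
head screws [[579.6, -124.7], [581.0, -188.3], [515.7, -125.7], [516.6, -189.5]] axis [ 548.2 -157.1]
unit yaw 1.0154282731598498 0.9796183473144864
((210.52467346191406, 199.20176696777344), (205.04342651367188, 205.8681640625), 84.33434295654297)
collar [548.5 126.4  35. ]
dark 103.0 [287.07692308 273.42307692] [537.  111.5  19. ] 18.771307604126086 ang from +y 142.43807624809725
dark 2968.5 [174.31362468 291.92544987] [533.  132.4  19. ] 16.62616118483314 ang from +y 68.81550185906657
dark 294.0 [172.23333333 229.11666667] [544.7 133.1  19. ] 7.699668849762995 ang from +y 29.18484421787868
dark 1898.5 [215.05415162 164.41516245] [557.1 125.4  19. ] 8.689874273574915 ang from +y -96.14516500095488
screw [535.8 146.9  19. ] 24.192947352338244 31.74888729317437
axis px crop 60 [array([203.05034813, 193.73150698])]
axis px crop 86 [array([237.55839726, 181.91109497])]
axis px crop 83 [array([233.46545856, 183.31309314])]
flat edge len 16.433647423896616 ang 43.86342203829427 mid rel axis [0.17042086 1.88911047]
scene check: collar top px crop [189.88598326 157.43906389] spindle end [145.64710769  95.3393007 ]
```

View pics/sp.png

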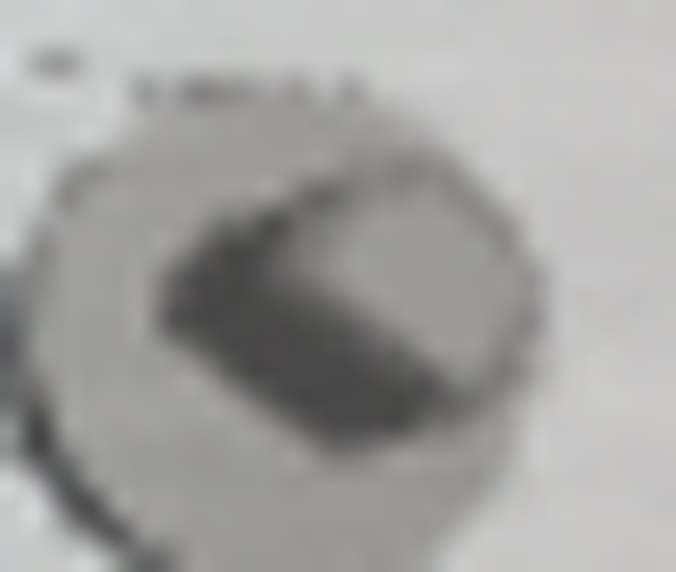

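The axis is at (548.2, -157.1) with the unit yawed +1°. The zoom shows the flat's lower edge running from (160,310) to (330,450), so it faces about 53° from +y. The collar is at (548.5, 126.4), with its screw about 30.5° from +y. I'm writing a converter from target pose to tool-frame shift.

```bash
cat > go.py <<'E'
# usage: go.py x y z yaw  -> shift/turn in tool axes from measured pose
import sys,numpy as np
from rig import *
from scipy.spatial.transform import Rotation as R
s=observe();p=s["position"];R0=R.from_euler("xyz",s["orientation"],degrees=True)
print("t",round(s["time_s"],2),"p",p.round(1),"rpy",s["orientation"].round(2),"F",s["ft_force"].round(1),"M",s["moment"].round(2),"w",round(s["width"],1),"q",s["qpos"].round(0))
if len(sys.argv)>4:
    x,y,z,w=map(float,sys.argv[1:5])
    sh=R0.inv().apply(np.array([x,y,z])-p)/1000
    T=R.from_euler("xyz",[-90,0,w],degrees=True);rv=(R0.inv()*T).as_rotvec()
    print("shift",sh.round(4),"turn",rv.round(4))
E
python3 go.py 549.8 -158.3 200 -127
```

```text
t 0.35 p [195.3 593.6 303.7] rpy [-90.02  -0.   -18.21] F [-0.2 -0.5 -0.6] M [0.02 0.03 0.02] w 85.4 q [-74.  24.  -1.  92.   0.  64.  -3.]
shift [ 0.5717  0.104  -0.6035] turn [2.0000e-04 1.8988e+00 4.0000e-04]
```

```bash
python3 -m jog '[[0.5717,0,-0.6035,0,1.9,0,0.0854],[0.5717,0,-0.6035,0,1.9,0,0.0854],[0.5717,0,-0.6035,0,1.9,0,0.0854],[0.5717,0,-0.6035,0,1.9,0,0.0854],[0.5717,0,-0.6035,0,1.9,0,0.0854],[0.5717,0,-0.6035,0,1.9,0,0.0854],[0.5717,0,-0.6035,0,1.9,0,0.0854],[0.5717,0,-0.6035,0,1.9,0,0.0854],[0.5717,0,-0.6035,0,1.9,0,0.0854],[0.5717,0,-0.6035,0,1.9,0,0.0854],[0.5717,0,-0.6035,0,1.9,0,0.0854],[0.5717,0,-0.6035,0,1.9,0,0.0854]]'; python3 go.py 549.8 -158.3 200 -127
```

```text
time_s: 1.35
position: [408.9, 139.4, 304.2]
orientation: [-90.0, 0.0, -104.5]
ft_force: [1.0, 1.0, 0.7]
width: 85.3
t 1.35 p [408.9 139.4 304.2] rpy [-8.9980e+01  5.0000e-02 -1.0449e+02] F [1.  1.  0.7] M [ 0.02 -0.03  0.01] w 85.3 q [-49.   4.  28. 119.  -2.  58. -35.]
shift [0.2531 0.1041 0.2109] turn [-2.000e-04  3.928e-01 -9.000e-04]
```

```bash
python3 -m jog '[[0.2531,0.1041,0.2109,0,0.393,0,0.0854],[0.2531,0.1041,0.2109,0,0.393,0,0.0854],[0.2531,0.1041,0.2109,0,0.393,0,0.0854],[0.2531,0.1041,0.2109,0,0.393,0,0.0854],[0.2531,0.1041,0.2109,0,0.393,0,0.0854],[0.2531,0.1041,0.2109,0,0.393,0,0.0854],[0.2531,0.1041,0.2109,0,0.393,0,0.0854],[0.2531,0.1041,0.2109,0,0.393,0,0.0854],[0.2531,0.1041,0.2109,0,0.393,0,0.0854],[0.2531,0.1041,0.2109,0,0.393,0,0.0854],[0.2531,0.1041,0.2109,0,0.393,0,0.0854],[0.2531,0.1041,0.2109,0,0.393,0,0.0854]]'; python3 go.py 549.8 -158.3 137 -127
```

```text
time_s: 2.35
position: [551.0, -154.6, 200.0]
orientation: [-90.0, 0.0, -126.6]
ft_force: [0.5, 0.8, 0.3]
width: 85.8
t 2.35 p [ 551.  -154.6  200. ] rpy [-9.0020e+01  2.0000e-02 -1.2662e+02] F [0.5 0.8 0.3] M [ 0.02 -0.04  0.02] w 85.8 q [-14.  29.  35. 106. -21.  51.  -6.]
shift [0.0037 0.063  0.0012] turn [ 0.0003  0.0066 -0.0004]
```

```bash
python3 -m jog '[[0.0037,0.015,0.0012,0,0.0066,0,0.06],[0.0037,0.04,0.0012,0,0.0066,0,0.04],[0.0037,0.063,0.0012,0,0.0066,0,0.04],[0.0037,0.063,0.0012,0,0.0066,0,0.03],[0.0037,0.063,0.0012,0,0.0066,0,0.02],[0.0037,0.063,0.0012,0,0.0066,0,0.02]]'
python3 - <<'E'
import cv2,numpy as np
from rig import *
s=grab_frame("scene")["color"][195:265,85:190];t=grab_frame("top")["color"][150:240,370:505]
cv2.imwrite("pics/g1.png",np.hstack([cv2.resize(s,(390,260),interpolation=2),cv2.resize(t,(390,260),interpolation=2)]))
E
python3 go.py 549.8 -158.3 137 -127
```

```text
time_s: 2.85
position: [550.4, -158.8, 138.3]
orientation: [-89.9, 0.0, -127.0]
ft_force: [0.4, 0.9, -0.1]
width: 20.4
t 2.95 p [ 550.5 -159.   138.4] rpy [-8.9890e+01  6.0000e-02 -1.2702e+02] F [-0.1 -0.2 -0. ] M [-0.    0.   -0.05] w 19.9 q [-11.  34.  32. 108. -25.  45.  -3.]
shift [-0.0001  0.0014 -0.001 ] turn [-0.0019 -0.0003 -0.0011]
```

View pics/g1.png

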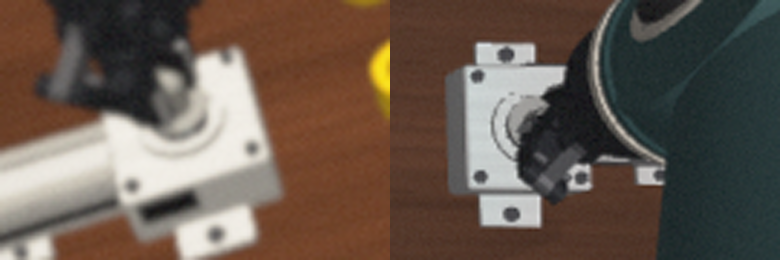

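The spindle stands between the two fingers (about (170,105) in the left half). Closing now.

```bash
python3 -m jog '[[0,0.0015,-0.001,0,0,0,0.015],[0,0.0015,-0.001,0,0,0,0.005],[0,0.0015,-0.001,0,0,0,0],[0,0.0015,-0.001,0,0,0,0],[0,0.0015,-0.001,0,0,0,0]]';python3 go.py 550.2 -159.1 137 -179
```

```text
time_s: 3.37
position: [550.0, -158.8, 136.7]
orientation: [-89.9, 0.1, -127.0]
ft_force: [0.7, 0.8, 10.1]
width: 12.2
t 3.37 p [ 550.  -158.8  136.7] rpy [-8.9860e+01  7.0000e-02 -1.2704e+02] F [ 0.7  0.8 10.1] M [-0.   -0.14  0.03] w 12.2 q [-11.  34.  32. 108. -25.  44.  -3.]
shift [ 0.0001 -0.0003  0.0003] turn [-0.0017  0.9068 -0.0023]
```

```bash
python3 -m jog '[[0.0002,-0.001,0,0,0.09,0,0],[0.0004,-0.001,-0.0001,0,0.18,0,0],[0.0006,-0.001,-0.0003,0,0.27,0,0],[0.0008,-0.001,-0.0004,0,0.36,0,0],[0.0009,-0.001,-0.0006,0,0.45,0,0],[0.001,-0.001,-0.0007,0,0.54,0,0],[0.0011,-0.001,-0.0009,0,0.63,0,0],[0.0012,-0.001,-0.001,0,0.72,0,0],[0.0012,-0.001,-0.0011,0,0.81,0,0],[0.0013,-0.001,-0.0013,0,0.907,0,0],[0.0013,-0.001,-0.0013,0,0.907,0,0],[0.0013,-0.001,-0.0013,0,0.907,0,0]]';python3 go.py 548.2 -159.1 138 -179
```

```text
time_s: 4.37
position: [548.1, -158.7, 136.8]
orientation: [-90.0, 0.1, -179.0]
ft_force: [5.8, -1.5, -5.8]
width: 12.2
t 4.37 p [ 548.1 -158.7  136.8] rpy [-8.9950e+01  1.1000e-01 -1.7903e+02] F [ 5.8 -1.5 -5.8] M [-0.44 -1.26  0.04] w 12.2 q [-20.  39.  44. 109. -36.  48. -46.]
shift [-0.0001 -0.0012  0.0004] turn [-0.0009 -0.0004 -0.0019]
```

```bash
python3 -m jog '[[0,0,0,0,0,0,0],[0,0,0,0,0,0,0],[0,0,0,0,0,0,0],[0,0,0,0,0,0,0]]';python3 - <<'E'
import cv2,numpy as np
from rig import *
s=grab_frame("scene")["color"][195:265,85:190];t=grab_frame("top")["color"][150:240,370:505]
cv2.imwrite("pics/g2.png",np.hstack([cv2.resize(s,(390,260),interpolation=2),cv2.resize(t,(390,260),interpolation=2)]))
E
python3 go.py 548.5 126.4 200 -59.5
```

```text
time_s: 4.7
position: [548.1, -158.7, 136.8]
orientation: [-90.0, 0.1, -179.0]
ft_force: [6.4, -1.7, -6.4]
width: 12.0
t 4.8 p [ 548.1 -158.8  136.8] rpy [-8.9970e+01  1.2000e-01 -1.7899e+02] F [ 6.3 -1.  -6. ] M [-0.42 -1.34 -0.  ] w 12.1 q [-20.  39.  44. 109. -36.  48. -46.]
shift [-0.0056 -0.0633 -0.2851] turn [-2.5000e-03 -2.0855e+00 -6.0000e-04]
```

View pics/g2.png

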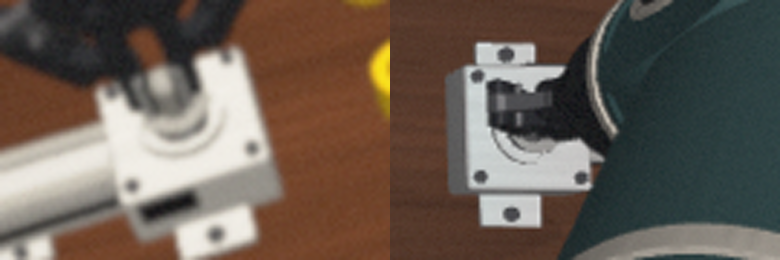

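The fingers straddle the spindle along the rail direction, closed on it. I'm releasing, lifting, and then looking at the flat with the arm clear.

```bash
python3 -m jog '[[0,0,0,0,0,0,0.03],[0,0,0,0,0,0,0.05],[0,0,0,0,0,0,0.06],[0,-0.02,0,0,0,0,0.07],[0,-0.06,0,0,0,0,0.08],[0,-0.063,-0.04,0,-0.12,0,0.0854],[0,-0.063,-0.08,0,-0.24,0,0.0854],[0,-0.063,-0.12,0,-0.36,0,0.0854],[0,-0.063,-0.16,0,-0.48,0,0.0854],[0,-0.063,-0.2,0,-0.6,0,0.0854],[0,-0.063,-0.24,0,-0.72,0,0.0854],[-0.0056,-0.063,-0.285,0,-0.84,0,0.0854]]';python3 go.py 548.5 126.4 200 -59.5
python3 - <<'E'
import cv2,numpy as np
from rig import *
s=grab_frame("scene")["color"][210:250,110:160];t=grab_frame("top")["color"][178:204,408:440]
cv2.imwrite("pics/g3.png",np.hstack([cv2.resize(s,(390,312),interpolation=2),cv2.resize(t,(390,312),interpolation=2)]))
E
```

```text
time_s: 5.8
position: [546.6, 124.3, 199.7]
orientation: [-90.0, 0.0, -130.6]
ft_force: [0.8, -0.1, 0.7]
width: 85.3
t 5.8 p [546.6 124.3 199.7] rpy [-9.0020e+01  1.0000e-02 -1.3057e+02] F [ 0.8 -0.1  0.7] M [ 0.01 -0.02 -0.03] w 85.3 q [-45.  29.  37. 108. -22.  51. -37.]
shift [-0.0029 -0.0003  0.0001] turn [ 1.0000e-04 -1.2403e+00 -4.0000e-04]
```

View pics/g3.png

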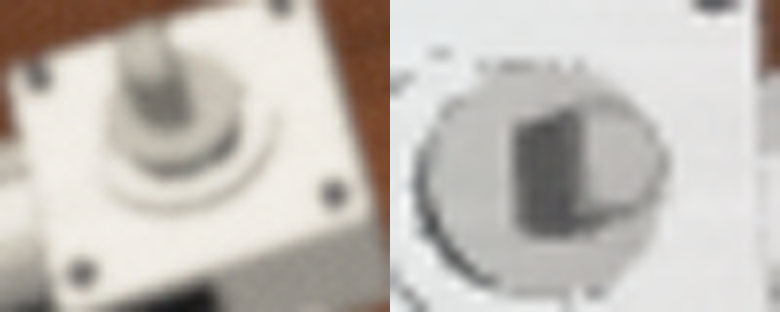

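The flat now faces left in the top view, which is +y: its lower edge runs vertically from (515,125) to (517,237), so the spindle angle is about 0. Now I turn and descend on the collar.

```bash
python3 -m jog '[[-0.003,0,0,0,-0.12,0,0.0854],[-0.003,0,0,0,-0.24,0,0.0854],[-0.003,0,0,0,-0.36,0,0.0854],[-0.003,0,0,0,-0.48,0,0.0854],[-0.003,0,0,0,-0.6,0,0.0854],[-0.003,0,0,0,-0.72,0,0.0854],[-0.003,0.01,0,0,-0.84,0,0.0854],[-0.003,0.02,0,0,-0.96,0,0.0854],[-0.003,0.03,0,0,-1.08,0,0.08],[-0.003,0.04,0,0,-1.2,0,0.075],[-0.003,0.05,0,0,-1.24,0,0.07],[-0.003,0.05,0,0,-1.24,0,0.07]]';python3 go.py 548.5 126.4 80 -59.5
```

```text
time_s: 6.9
position: [548.8, 124.3, 147.9]
orientation: [-90.1, 0.0, -59.7]
ft_force: [-0.0, -0.4, -0.9]
width: 70.0
t 6.9 p [548.8 124.3 147.9] rpy [-9.013e+01  3.000e-02 -5.975e+01] F [-0.  -0.4 -0.9] M [ 0.    0.03 -0.06] w 70.0 q [-30.  30.  18. 109. -13.  43.  26.]
shift [-0.0019  0.0679  0.001 ] turn [ 0.0022 -0.0043 -0.0006]
```

```bash
python3 -m jog '[[-0.0019,0.02,0.001,0,-0.004,0,0.07],[-0.0019,0.045,0.001,0,-0.004,0,0.07],[-0.0019,0.06,0.001,0,-0.004,0,0.07],[-0.0019,0.068,0.001,0,-0.004,0,0.065],[-0.0019,0.068,0.001,0,-0.004,0,0.06],[-0.0019,0.068,0.001,0,-0.004,0,0.055],[-0.0019,0.068,0.001,0,-0.004,0,0.05],[-0.0019,0.068,0.001,0,-0.004,0,0.045],[-0.0019,0.068,0.001,0,-0.004,0,0.04],[-0.0019,0.068,0.001,0,-0.004,0,0.03],[-0.0019,0.068,0.001,0,-0.004,0,0.03],[-0.0019,0.068,0.001,0,-0.004,0,0.03]]';python3 go.py 548.5 126.4 80 -59.5
```

```text
time_s: 7.9
position: [549.8, 127.0, 82.4]
orientation: [-89.9, -0.0, -59.6]
ft_force: [-4.0, -1.4, 14.7]
width: 38.0
t 7.9 p [549.8 127.   82.4] rpy [-8.994e+01 -1.000e-02 -5.962e+01] F [-4.  -1.4 14.7] M [-0.2   1.03  0.12] w 38.0 q [-28.  36.  16. 110. -16.  36.  28.]
shift [-0.0001  0.0024 -0.0014] turn [-0.0011 -0.002   0.0001]
```

The collar is gripped. The reading is 38, with the same 2 mm offset seen on the spindle. I lift it and carry it over the spindle.

```bash
python3 go.py 548.4 -157.2 195 -89; python3 -m jog '[[0,-0.02,0,0,0,0,0],[0,-0.05,0,0,0,0,0],[0,-0.085,0,0,0,0,0],[0,-0.11,0,0,0,0,0],[0,-0.11,0,0,0,0,0],[0,-0.11,0,0,0,0,0]]';python3 go.py 548.4 -157.2 195 -89
```

```text
t 7.9 p [549.8 127.   82.4] rpy [-8.994e+01 -1.000e-02 -5.962e+01] F [-4.  -1.4 14.7] M [-0.2   1.03  0.12] w 38.0 q [-28.  36.  16. 110. -16.  36.  28.]
shift [ 0.2445 -0.1127 -0.1448] turn [-1.100e-03  5.128e-01 -2.000e-04]
time_s: 8.4
position: [549.8, 127.2, 192.7]
orientation: [-89.8, -0.0, -59.6]
ft_force: [-0.2, -0.5, -2.3]
width: 37.8
t 8.4 p [549.8 127.2 192.7] rpy [-8.984e+01 -2.000e-02 -5.960e+01] F [-0.2 -0.5 -2.3] M [ 0.   -0.01  0.03] w 37.8 q [-32.  26.  20. 107. -12.  48.  24.]
shift [ 0.2445 -0.0027 -0.1451] turn [-2.70e-03  5.13e-01 -4.00e-04]
```

```bash
python3 -m jog '[[0.024,-0.003,-0.0145,0,0.06,0,0],[0.049,-0.003,-0.029,0,0.12,0,0],[0.073,-0.003,-0.0435,0,0.18,0,0],[0.098,-0.003,-0.058,0,0.24,0,0],[0.122,-0.003,-0.0725,0,0.3,0,0],[0.147,-0.003,-0.087,0,0.36,0,0],[0.171,-0.003,-0.1015,0,0.42,0,0],[0.196,-0.003,-0.116,0,0.47,0,0],[0.22,-0.003,-0.1305,0,0.5,0,0],[0.2445,-0.003,-0.145,0,0.513,0,0],[0.2445,-0.003,-0.145,0,0.513,0,0],[0.2445,-0.003,-0.145,0,0.513,0,0]]';python3 go.py 548.4 -157.2 195 -89
python3 - <<'E'
import cv2,numpy as np
from rig import *
from h import *
s=grab_frame("scene");t=grab_frame("top")
p=[548.3,-157.2]
for n,f in(("s",s),("t",t)):
    print(n,"collar centre bottom/top px",[np.round(proj(f,[*p,z]),1) for z in(115,147)],"spindle end",np.round(proj(f,[*p,86]),1))
cv2.imwrite("pics/h1.png",np.hstack([cv2.resize(s["color"][165:255,90:180],(390,390),interpolation=2),cv2.resize(t["color"][145:235,380:470],(390,390),interpolation=2)]))
E
```

```text
time_s: 9.4
position: [547.1, -158.9, 193.1]
orientation: [-90.1, -0.0, -89.2]
ft_force: [0.4, 1.0, -2.8]
width: 37.8
t 9.4 p [ 547.1 -158.9  193.1] rpy [-9.011e+01 -3.000e-02 -8.917e+01] F [ 0.4  1.  -2.8] M [ 0.03 -0.01  0.04] w 37.8 q [-10.  28.  29. 107. -18.  50.  29.]
shift [-0.0017 -0.0019  0.0013] turn [ 0.002  -0.003   0.0005]
s collar centre bottom/top px [array([124. , 206.5]), array([119.7, 196.3])] spindle end [127.6 215.3]
t collar centre bottom/top px [array([432.5, 188.4]), array([440.1, 185.8])] spindle end [426.2 190.5]
```

View pics/h1.png

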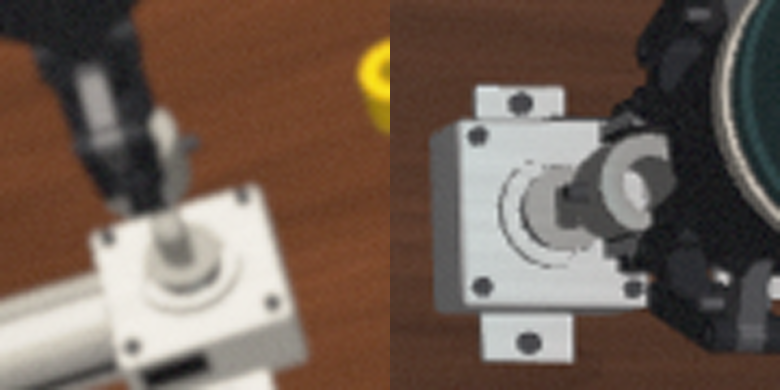

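The collar is held level with its screw to the left (+y), at about (572,195) in the right half. The gripper hides its right edge. I correct the pose, go just above the spindle, and look closer.

```bash
python3 -m jog '[[-0.0017,0.01,0.0012,0.002,-0.003,0,0],[-0.0017,0.02,0.0012,0.002,-0.003,0,0],[-0.0017,0.02,0.0012,0.002,-0.003,0,0],[-0.0017,0.02,0.0012,0.002,-0.003,0,0]]';python3 go.py 548.3 -157.2 171 -89
python3 - <<'E'
import cv2,numpy as np
from rig import *
from h import *
s=grab_frame("scene");t=grab_frame("top")
p=observe()["position"]
k=(t["color"][165:210,408:463])
o=cv2.resize(k,None,fx=13,fy=13,interpolation=2)
def ring(z,r):
    q=np.array([proj(t,[p[0]+r*np.cos(a),p[1]+r*np.sin(a),z]) for a in np.linspace(0,6.283,90)])
    return (((q-[408,165]+.5)*13)).astype(int)
raw=o.copy()
z0=p[2]-79.4
for z,r,c in((z0+32,20,(0,0,255)),(z0+32,10.5,(0,255,0))):
    cv2.polylines(o,[ring(z,r)],True,c,1)
cv2.imwrite("pics/h2.png",o)
cv2.imwrite("pics/h2s.png",s["color"])
E
```

```text
time_s: 9.83
position: [548.9, -155.1, 173.3]
orientation: [-90.0, 0.0, -88.8]
ft_force: [-1.0, 0.1, -1.0]
width: 37.8
t 9.83 p [ 548.9 -155.1  173.3] rpy [-8.999e+01  1.000e-02 -8.879e+01] F [-1.   0.1 -1. ] M [-0.01 -0.03  0.04] w 37.8 q [ -9.  30.  28. 107. -19.  47.  30.]
shift [ 0.0021  0.0023 -0.0006] turn [-0.0002  0.0037 -0.0002]
```

View pics/h2.png

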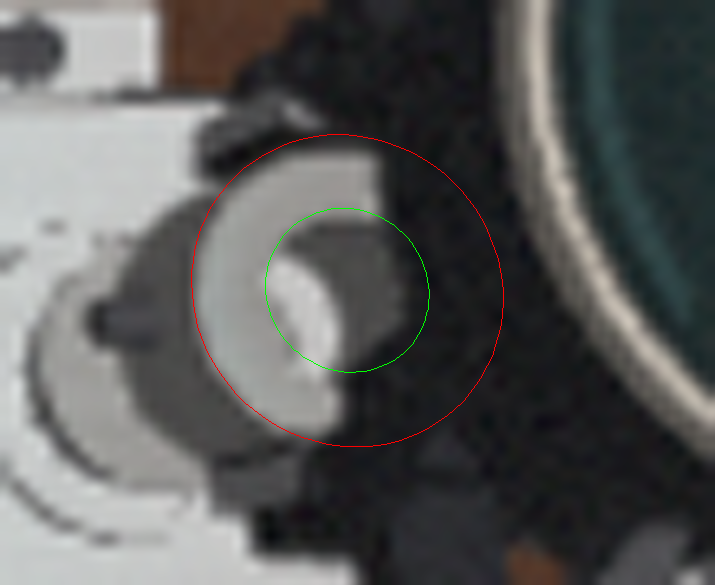

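The ring matches the prediction to within 1 mm: left edge at 196 against 192, vertical centre at 295 against 291. The screw head at (105,322) points to +y. I align it and descend gently.

```bash
python3 -m jog '[[0.0023,0,-0.0005,0,0.003,0,0],[0.0023,0,-0.0005,0,0.003,0,0],[0.0023,0,-0.0005,0,0.003,0,0],[0.0023,0.004,-0.0005,0,0.003,0,0],[0.0023,0.007,-0.0005,0,0.003,0,0],[0.0023,0.009,-0.0005,0,0.003,0,0],[0.0023,0.011,-0.0005,0,0.003,0,0],[0.0023,0.011,-0.0005,0,0.003,0,0]]';python3 go.py 548.4 -157.4 150 -89
```

```text
time_s: 10.6
position: [548.6, -157.9, 162.8]
orientation: [-89.9, 0.0, -89.0]
ft_force: [-0.5, 0.3, -1.8]
width: 38.2
t 10.6 p [ 548.6 -157.9  162.8] rpy [-89.92   0.   -89.  ] F [-0.5  0.3 -1.8] M [-0.02 -0.   -0.05] w 38.2 q [ -9.  31.  28. 108. -20.  46.  31.]
shift [-0.0005  0.0128 -0.0002] turn [-0.0013 -0.     -0.    ]
```

```bash
python3 -m jog '[[-0.0003,0.002,0,0,0,0,0],[-0.0003,0.004,0,0,0,0,0],[-0.0003,0.006,0,0,0,0,0],[-0.0003,0.007,0,0,0,0,0],[-0.0003,0.007,0,0,0,0,0]]';python3 go.py 548.4 -157.4 142 -89
```

```text
time_s: 11.02
position: [548.7, -157.6, 156.1]
orientation: [-89.9, -0.0, -89.0]
ft_force: [-0.4, 0.6, -2.9]
width: 37.5
t 11.02 p [ 548.7 -157.6  156.1] rpy [-89.91  -0.   -89.  ] F [-0.4  0.6 -2.9] M [ 0.01  0.07 -0.05] w 37.5 q [ -8.  32.  28. 108. -20.  45.  31.]
shift [-0.0002  0.014  -0.0003] turn [-0.0016 -0.      0.0001]
```

Bore has entered without contact (collar underside about 76.7). Now past the screw height.

```bash
python3 -m jog '[[0,0.002,0,0,0,0,0],[0,0.004,0,0,0,0,0],[0,0.006,0,0,0,0,0],[0,0.008,0,0,0,0,0],[0,0.010,0,0,0,0,0],[0,0.012,0,0,0,0,0],[0,0.012,0,0,0,0,0]]';python3 go.py 548.4 -157.4 133.4 -89
```

```text
time_s: 11.6
position: [548.7, -157.6, 143.9]
orientation: [-89.9, 0.0, -89.0]
ft_force: [-0.6, 0.4, -2.1]
width: 37.9
t 11.6 p [ 548.7 -157.6  143.9] rpy [-89.92   0.   -89.  ] F [-0.6  0.4 -2.1] M [ 0.17 -0.03 -0.01] w 37.9 q [ -8.  33.  27. 108. -21.  44.  31.]
shift [-0.0002  0.0105 -0.0003] turn [-0.0015 -0.0001 -0.0001]
```

```bash
for i in 1; do python3 -m jog '[[0,0.001,0,0,0,0,0],[0,0.002,0,0,0,0,0],[0,0.003,0,0,0,0,0],[0,0.0035,0,0,0,0,0],[0,0.0035,0,0,0,0,0]]'; done; python3 -m jog '[[0,0.001,0,0,0,0,0],[0,0.002,0,0,0,0,0],[0,0.002,0,0,0,0,0]]';python3 go.py 548.4 -157.4 133.4 -89
```

```text
time_s: 12.02
position: [548.8, -157.5, 140.7]
orientation: [-89.9, 0.0, -89.0]
ft_force: [0.1, 1.7, -3.3]
width: 38.1
time_s: 12.27
position: [548.9, -157.6, 138.9]
orientation: [-89.9, 0.0, -89.0]
ft_force: [-0.9, 3.9, 2.7]
width: 37.8
t 12.27 p [ 548.9 -157.6  138.9] rpy [-89.87   0.   -89.  ] F [-0.9  3.9  2.7] M [ 0.64  0.17 -0.04] w 37.8 q [ -8.  33.  27. 108. -21.  44.  32.]
shift [-0.0002  0.0055 -0.0005] turn [-0.0022 -0.     -0.0001]
```

Washer contact came exactly at the predicted height. The sideways 3.9 N suggests easing about 0.7 mm toward +y while pressing down.

```bash
python3 -m jog '[[-0.0003,0.001,0,0,0,0,0],[-0.0007,0.002,0,0,0,0,0],[-0.0007,0.003,0,0,0,0,0],[-0.0007,0.004,0,0,0,0,0],[-0.0007,0.005,0,0,0,0,0],[-0.0007,0.0055,0,0,0,0,0],[-0.0007,0.0055,0,0,0,0,0],[-0.0007,0.0055,0,0,0,0,0]]';python3 go.py 548.4 -157.4 133.4 -89
python3 - <<'E'
import cv2,numpy as np
from rig import *
s=grab_frame("scene")["color"][195:255,100:160];t=grab_frame("top")["color"][165:210,400:445]
cv2.imwrite("pics/k1.png",np.hstack([cv2.resize(s,(400,400),interpolation=2),cv2.resize(t,(400,400),interpolation=2)]))
E
```

```text
time_s: 12.93
position: [548.9, -157.5, 133.7]
orientation: [-89.9, -0.0, -89.0]
ft_force: [-2.4, -0.1, 8.2]
width: 37.7
t 12.93 p [ 548.9 -157.5  133.7] rpy [-8.985e+01 -4.000e-02 -8.903e+01] F [-2.4 -0.1  8.2] M [0.   0.57 0.03] w 37.7 q [ -8.  33.  27. 108. -21.  43.  32.]
shift [-0.0001  0.0003 -0.0005] turn [-0.0026 -0.0005  0.0006]
```

View pics/k1.png

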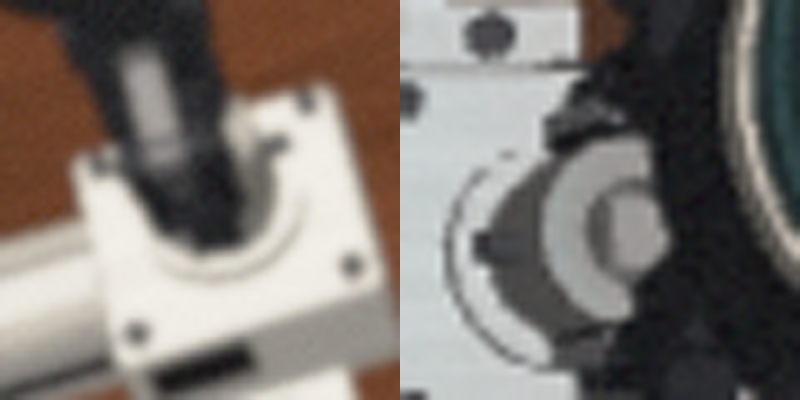

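The spindle end sits level inside the bore at (635,230) in the right half, and the screw head at (487,247) is square to +y. Letting it settle briefly, then handing in.

```bash
python3 -m jog '[[0,0.0003,0,0,0,0,0],[0,0.0003,0,0,0,0,0],[0,0.0003,0,0,0,0,0],[0,0.0003,0,0,0,0,0],[0,0.0003,0,0,0,0,0],[0,0.0003,0,0,0,0,0]]';python3 go.py; python3 -c "
from rig import *
print(finish_job())"
```

```text
time_s: 13.53
position: [548.9, -157.5, 133.5]
orientation: [-89.8, -0.0, -89.0]
ft_force: [-2.2, 1.2, 9.0]
width: 37.8
t 13.53 p [ 548.9 -157.5  133.5] rpy [-8.985e+01 -4.000e-02 -8.903e+01] F [-2.2  1.2  9. ] M [ 0.09  0.64 -0.01] w 37.8 q [ -8.  33.  27. 108. -21.  43.  32.]
the job is handed in; nothing more can be done
None
```

The collar is on the spindle, pressed down against the washer and still held in the fingers. I handed the job in at 13.5 s; it returned no verdict.

**What I did:**
- I closed the fingers on the flat of the bare spindle and turned it about 52°, until the flat faced straight out past the rail's end. I held it there for more than 0.3 s.
- I took the collar with the set-screw from the tray, gripping it square to its screw. I turned it so the screw faced out, slid it over the flat and pressed it down.

**Last checks:**
- **Flat direction:** after I released the spindle, a close-up showed the flat within about 2° of straight out.
- **Seating:** the washer contact came at the height I expected. The final upward force was 9.0 N, against about 8.8 N expected for a 6 mm press. The tool height (133.5 mm, 133.4 planned) also agrees with the collar being flush.
- **Last picture:** the spindle end shows inside the bore and the screw points out over the flat.
- **Grip:** the finger opening is steady at 37.8 mm.

**Small disagreements:**
- The finger opening read about 2 mm under the true size on both the spindle and the collar.
- Camera and tool positions differed by up to about 1.5 mm.
- A sideways force of about 2 N remained.

I did not re-measure the insert and pin at the end, but the gripper stayed clear of both.

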